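# Slide the pepper mill into its stall

### The arm

A 6-joint arm with a two-finger parallel gripper is mounted at the origin on the work surface. World frame = base frame: x ahead of the robot, y to its left, z up, the work surface at z = 0. Lengths are in mm, angles in rad, forces in N, time in s.
With the tool pointing down it reaches from about 275 to 825 mm from the base axis. Payload 5.2 kg.
Tool frame: the origin (TCP) lies at the very end of the fingers, on their centre line; the grasp point (between the pads) lies 19 mm behind it; z points along the fingers, y is the line along which they close (so a half turn about z gives the same grasp; the last joint's range is limited). The gripper opens to 93 mm and grips with 3 to 60 N. Pads are 15 mm wide; open, the fingers measure 128 mm over their backs; the gripper's body (75 mm by 188 mm) begins 65 mm behind the grasp point.
Start: joints at [-1.308, 0.259, 1.535, -0, 1.348, -0.203], TCP at [247.046, -491.399, 218.653] pointing down, gripper open.
Joint ranges: [-3.14, 3.14], [-0.91, 2.08], [0.19, 2.58], [-1.22, 4.36], [0.22, 2.71], [-3.12, 3.12]. Speed limits (rad/s): [2.57, 2.57, 3.14, 3.14, 3.14, 3.14].

### API

Orientations are given as [roll, pitch, yaw] about the fixed x, y, z axes, in that order (R = Rz(yaw) Ry(pitch) Rx(roll)).
In Python, from bench import robot gives the robot as it stands. The module is installed in compiled form; this text tells all that it offers. Calls block until the motion is done:
- robot.move_ptp(position, orientation): joint-space move of the TCP to a pose.
- robot.move_linear(position, ori=None, speed=150, f_stop=None): straight line of the TCP; ori=None keeps the orientation; speed is the mean speed in mm/s. With f_stop (N) it stops when the force on the tool has changed by that much, and returns True; else False.
- robot.move_j(angles): joint-space move.
- robot.move_gripper(opening): opening from 0.0 (shut) to 1.0 (fully open); the grip force is fixed at half the most; returns when the fingers have stopped.
- robot.sleep(seconds).
- robot.inverse_kinematics(position, orientation): joint angles nearest the present ones, or None.
- robot.get_image(name): name is "side" or "top"; returns a dict with "img" (420x560x3 uint8, blue, green, red), "fovy" (degrees; the focal length in pixels is half the picture's height over the tangent of half this angle, whatever the lens; pixels are square), "cx", "cy" (the principal point, pixels), "k1" (the pictures are not rectified: a ray, as slopes to the right and down, at radius r is drawn at 1 + k1 r^2 times it, then the intrinsics apply), "eye" and "orientation" of the camera in the world. Camera axes: x right, y down, z forward; pixel columns grow to the right and rows downward; lengths in mm; the calibration is good to about 2 mm. A picture is of the moment at which its call begins. There is no depth.
A pose or a line that the arm cannot do raises robot.MotionError and nothing moves.
- robot.hand_in(): hands the job in; it is judged then, once.
Readings, each from a call of its own:
- robot.current_t(): time.
- robot.current_qpos(): joint angles.
- robot.current_joint_vel(): joint speeds.
- robot.current_joint_efforts(): joint torques, N m.
- robot.current_tcp_pos(): TCP position.
- robot.current_eef_rot(): TCP orientation.
- robot.current_contact_force(): force on the tool from outside, world axes, zero at the start.
- robot.current_ft_torque(): the same for the moment, N m.
- robot.current_gripper_width(): opening from 0.0 (shut) to 1.0 (fully open).
- robot.current_finger_force(): force on a finger pad.
Only numpy, scipy, OpenCV 4.12 (cv2) and the standard library are available. Lean on these libraries where they do the work, as an engineer would, in place of code of your own. Each camera call takes 0.05 s, during which the arm holds its last target. There are 200 camera calls.

### The job

Put the tall wooden pepper mill away in the empty one of the two low U-shaped dark steel stalls: push it across the counter with the fingers, low on its body so that it slides without tipping, in through the stall's open front until its whole foot is inside between the walls. Push gently, never squeeze it, lift it or tip it over, leave it standing there upright, and do not disturb the other things on the counter.

Things in the scene. Friction and masses are not known exactly. Their poses are not given: they have to be found in the camera images.
- mill: Tall dark wooden pepper mill, loose, 0.35 to 0.6 kg, 289 mm tall, round, small steel ball on top. Its lowest 75 mm is a plain cylinder of 64 mm diameter; above, it narrows to 36 mm (160 mm up), swells to 50 mm (215 mm up) and ends in a 54 mm head. Origin: centre of its underside; z is up along the mill. Pushed below 30 mm it slides; pushed above about 60 mm it tips.
- stall_empty: The empty stall: a low U of dark sheet metal fixed to the counter, no floor. Three walls 39 mm high, 4 mm thick; inside 102 mm wide and deep. Origin: middle of the U on the counter. x runs from the open front (side walls end at x = -52 mm) to the back wall (inner face x = +50 mm); side walls' inner faces at y = +/-51 mm. The front faces roughly the robot. The mill's foot is inside when its centre is at x > -20 mm.
- stall_full: The other stall, same shape, size and axes, beside the first at the same sort of distance; the oil bottle stands in it. The two stalls change sides from run to run.
- oil: Green glass oil bottle, 68 mm diameter, 250 mm tall, black cap, standing in the other stall. Origin: centre of its underside. Leave alone.
- salt: Small steel salt shaker, 42 mm diameter, 78 mm tall, standing between or behind the stalls. Origin: centre of its underside. Leave alone.
- can: Metal food can, 74 mm diameter, 90 mm tall, to the robot's left. Origin: centre of its underside. Leave alone.
- mug: White mug, 82 mm diameter, 90 mm tall, handle at its +y side, to the robot's right. Origin: centre of its underside. Leave alone.
- squeeze: Clear squeeze bottle, 56 mm diameter, 170 mm tall, left of the stalls. Origin: centre of its underside. Leave alone.
- jar: Lidded glass jar, 72 mm diameter, 100 mm tall, right of the stalls. Origin: centre of its underside. Leave alone.

How it is judged:
By the outcome, as a careful person would: the job done as asked, in the order asked, and still so for the second after the job is handed in, with the robot touching nothing.
It also fails if it takes over 67 s, if anything falls off the work surface, if the arm or the gripper's body presses on something with over 40 N, if the wrist force passes 120 N, or if a joint passes its speed limit or range.

## Working session

There is one attempt and no reset: what is moved stays moved. The work goes in short steps, each a Python script; the robot and the scene stay as the last script left them, time stands still between calls to the robot, and variables do not carry over. Pictures are saved under pics/ and viewed, at most 10 in all, crops included, and the job is handed in when it is done.

```bash
mkdir -p pics
cat > h.py <<'E'
import numpy as np, cv2
from bench import robot
from scipy.spatial.transform import Rotation as Ro
def cam(n):
    d=robot.get_image(n); d['f']=d['img'].shape[0]/2/np.tan(np.radians(d['fovy'])/2)
    o=np.array(d['orientation']); d['R']=o if o.shape==(3,3) else Ro.from_euler('xyz',o).as_matrix()
    return d
def ray(d,u,v):
    K=np.array([[d['f'],0,d['cx']],[0,d['f'],d['cy']],[0,0,1]])
    p=cv2.undistortPoints(np.array([[[u,v]]],float),K,np.array([d['k1'],0,0,0.]))[0,0]
    return d['R']@np.array([p[0],p[1],1])
def onz(d,u,v,z=0):
    r=ray(d,u,v); e=np.array(d['eye']); return (e+r*(z-e[2])/r[2])[:2]
def proj(d,P):
    p=d['R'].T@(np.array(P,float)-np.array(d['eye'])); s=p[:2]/p[2]; s=s*(1+d['k1']*(s@s))
    return s*d['f']+np.array([d['cx'],d['cy']])
E
python3 - <<'E'
from h import *
for n in('side','top'):
    d=cam(n); cv2.imwrite(f'pics/{n}0.png',d['img']); print(n,d['eye'],d['orientation'],d['fovy'],d['cx'],d['cy'],d['k1'])
    print(onz(d,280,210),onz(d,280,300))
E
```

```text
side [161.39720899 662.17228133 707.14729973] [-2.28201776 -0.01770261 -2.55804725] 49.91386290467708 279.8516399063774 201.3909301429446 -0.07187851243798993
[585.84790182  -4.04867931] [443.10229802 212.26686413]
top [ 458.29872786   15.53383022 1130.91890418] [-3.03803467e+00  3.12725738e-04 -1.58737830e+00] 49.01613877178711 281.80913840126965 208.53804242147243 0.02740123158076253
[572.27234331  18.46224197] [353.77298256  21.99228005]
```

View pics/side0.png

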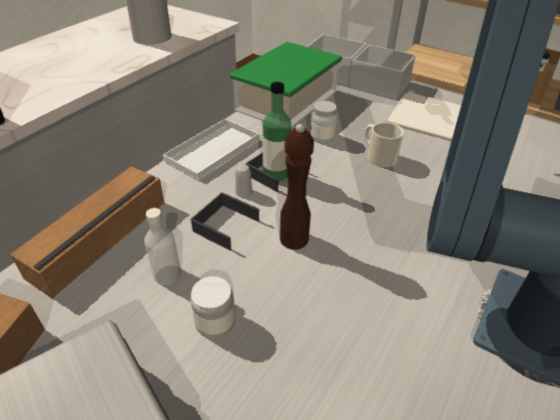

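View pics/top0.png

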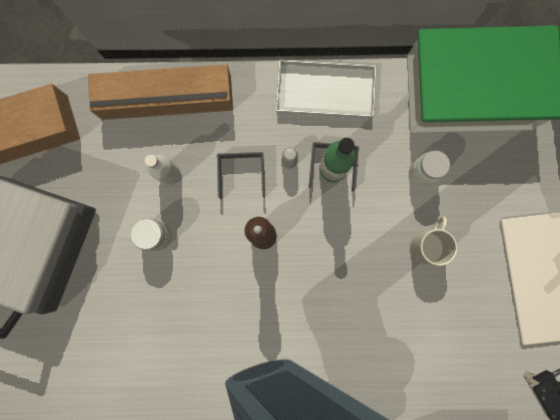

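Side: the mill stands at about (295,240), its ball at (300,128). The empty stall is at about (225,215), beside the salt at (243,180), and the oil is at (278,150). Top: the empty stall spans about (218..265, 153..198), with the mill ball at (258,229).

Run:
```python
from h import *
t=cam('top'); s=cam('side')
m=(t['img'].max(2)<75).astype(np.uint8); m[:140]=0;m[205:]=0;m[:,:210]=0;m[:,275:]=0
c=max(cv2.findContours(m,0,2)[0],key=cv2.contourArea)
print(cv2.boundingRect(c)); print(cv2.approxPolyDP(c,3,True)[:,0].tolist())
a=cv2.resize(t['img'][140:270,200:300],None,fx=6,fy=4.6*1,interpolation=3)
a=cv2.resize(t['img'][140:265,200:300],None,fx=4.7,fy=4.7,interpolation=cv2.INTER_CUBIC)
cv2.imwrite('pics/z.png',a)
# mill ball triangulate
def tri(pt,ps):
    A=[];b=[]
    for d,p in((t,pt),(s,ps)):
        r=ray(d,*p);r/=np.linalg.norm(r);M=np.eye(3)-np.outer(r,r);A.append(M);b.append(M@np.array(d['eye']))
    return np.linalg.lstsq(np.vstack(A),np.hstack(b),rcond=None)[0]
print('ball',tri((258,229.5),(300,128)),onz(t,258,229.5,284),onz(s,300,128,284))
# mill foot in side: row extents near foot
g=s['img'].astype(int); mm=((g[:,:,2]>g[:,:,0]+8)&(g.max(2)<90)).astype(np.uint8); mm[:,:270]=0;mm[:,325:]=0;mm[:120]=0;mm[255:]=0
for r in (215,225,232,238,242,246): x=np.where(mm[r])[0]; print(r,x.min() if len(x) else 0,x.max() if len(x) else 0)
```

```text
(219, 154, 43, 45)
[[261, 154], [219, 155], [221, 198], [220, 159]]
ball [508.08634783  58.71218201 282.34639603] [508.27480126  58.77524608] [506.43360838  60.94989741]
215 281 309
225 281 309
232 280 308
238 281 308
242 281 307
246 285 304
```

View pics/z.png

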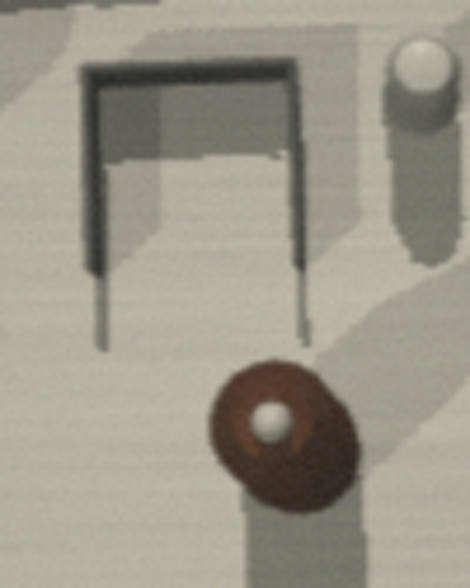

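The crop shows the stall's U. Back outer corners are at crop (82,65) and (296,60), and the side walls end at crop y≈272. The thin strips below that are shadows. The mill ball is at (271,421).

Run:
```python
from h import *
t=cam('top'); s=cam('side')
P=lambda x,y,z=39: onz(t,200+x/4.7,140+y/4.7,z)
bl,br=P(82,65),P(296,60); fl,fr=P(88,275),P(294,271); ri=P(289,90)
print(bl,br,fl,fr,ri)
dx=((bl-fl)+(ri-fr)); yaw=np.arctan2(dx[1],dx[0]); w=bl-br; yaw2=np.arctan2(-w[0],w[1]); print(yaw,yaw2)
y=(yaw+yaw2)/2
X=np.array([np.cos(y),np.sin(y)]);Y=np.array([-X[1],X[0]])
yl=np.mean([bl@Y,fl@Y])-55; yr=np.mean([ri@Y,fr@Y])+51; xb=np.mean([bl@X,br@X])-54; xf=np.mean([fl@X,fr@X])+52
print('yl,yr,xb,xf',yl,yr,xb,xf)
C=X*(xb+xf)/2+Y*(yl+yr)/2; print('C',C,'yaw',y)
M=np.array([508,59]); print('mill in stall',(M-C)@X,(M-C)@Y)
for n,d in(('t',t),('s',s)):
    im=d['img'].copy()
    L=[(-52,51),(50,51),(50,-51),(-52,-51)]
    for z in(0,39):
        q=np.array([proj(d,[*(C+X*a+Y*b),z]) for a,b in L]); cv2.polylines(im,[np.int32(q*16)],False,(0,0,255),1,16,4)
    a=np.linspace(0,6.3,50)
    for z,r in((0,32),(75,32)):
        q=np.array([proj(d,[M[0]+r*np.cos(k),M[1]+r*np.sin(k),z]) for k in a]); cv2.polylines(im,[np.int32(q*16)],False,(255,255,0),1,16,4)
    c=im[140:260,190:310] if n=='t' else im[130:260,180:330]
    cv2.imwrite(f'pics/o{n}.png',cv2.resize(c,(480,480*c.shape[0]//c.shape[1]),interpolation=2))
a=cv2.imread('pics/ot.png');b=cv2.imread('pics/os.png');b=cv2.resize(b,(int(b.shape[1]*480/b.shape[0]),480));cv2.imwrite('pics/o.png',cv2.resize(np.hstack([a,b]),(796,370)))
```

```text
[706.93798761 166.94455113] [707.7862896   57.17380254] [598.34005886 164.19091845] [598.66096272  59.55638197] [692.20001447  60.95853905]
0.02055637894048297 0.007727788330252113
yl,yr,xb,xf 101.32181041410897 102.12400721301721 654.8761015180628 652.0227359585449
C [651.94554943 110.95356507] yaw 0.014142083635367541
mill in stall -144.66586239595603 -49.91274769015941
```

View pics/o.png

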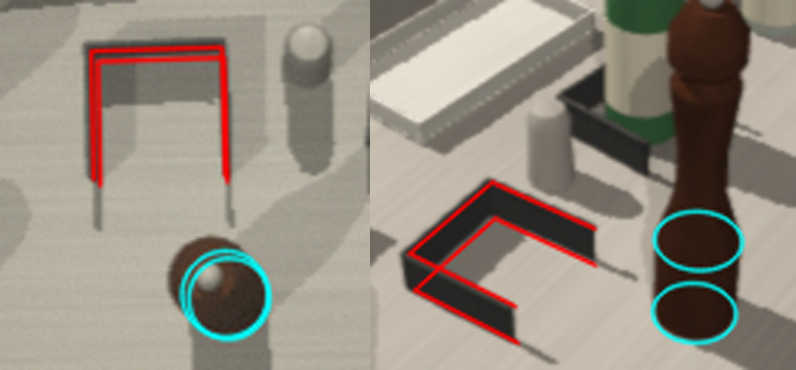

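The overlay matches both views. The mill is at (508,59) and the stall centre at (652,111), with yaw 0.014. Plan: tilt the tool back about 40° so the gripper body clears the mill, and push with both fingertips as a cradle. The first push goes diagonally to the stall axis, then I re-measure and push straight in.

```bash
cat >> h.py <<'E'
C=np.array([651.9,111.0]); YAW=0.014
TH=np.radians(40)
def ori(psi,sg=1,th=TH):
    z=np.array([np.sin(th)*np.cos(psi),np.sin(th)*np.sin(psi),-np.cos(th)]); y=sg*np.array([-np.sin(psi),np.cos(psi),0])
    return Ro.from_matrix(np.array([np.cross(y,z),y,z]).T).as_euler('xyz').tolist()
def S(x,y): c,s=np.cos(YAW),np.sin(YAW); return C+np.array([c*x-s*y,s*x+c*y])
OFF=31.
Z=11.
E
python3 - <<'E'
from h import *
M=np.array([508,59.]); T=S(-95,0); v=T-M; psi=np.arctan2(v[1],v[0]); u=v/np.linalg.norm(v); print(psi,T)
print('start',robot.current_eef_rot(),robot.current_t())
for sg in(1,-1):
  for p,a in((M-u*100,psi),(M-u*40,psi),(T-u*OFF,psi),(S(-190,0),YAW),(S(-25,0),YAW)):
    q=robot.inverse_kinematics([*p,Z],ori(a,sg)); print(sg,None if q is None else np.round(q,2))
E
```

```text
0.8030780345836085 [556.90930985 109.67004345]
start [-3.14105298e+00 -8.54831270e-05  4.65785484e-01] 0.3
1 [-0.93  0.41  2.36  1.04  0.83  2.07]
1 [-0.74  0.42  2.32  1.16  0.78  2.15]
1 [-0.51  0.45  2.24  1.28  0.71  2.27]
1 [-0.03  0.36  2.56  3.09  0.48  1.59]
1 None
-1 [-0.93  0.41  2.36  1.04  0.83 -1.07]
-1 [-0.74  0.42  2.32  1.16  0.78 -0.99]
-1 [-0.51  0.45  2.24  1.28  0.71 -0.87]
-1 [-0.03  0.36  2.56  3.09  0.48 -1.55]
-1 None
```

Run:
```python
from h import *
M=np.array([508,59.]); T=S(-95,0); v=T-M; psi=np.arctan2(v[1],v[0]); u=v/np.linalg.norm(v)
for deg in(20,25,30,55,65,75):
  for n,p,a in(('A',M-u*60,psi),('B',T-u*OFF,psi),('C',S(-140,0),YAW),('C2',S(-80,0),YAW),('D',S(-28,0),YAW)):
    q=robot.inverse_kinematics([*p,Z],ori(a,-1,np.radians(deg))); print(deg,n,None if q is None else np.round(q,2))
```

```text
20 A [-0.48  0.31  2.19  0.59  0.63 -0.19]
20 B [-0.26  0.39  2.04  0.55  0.61  0.07]
20 C [-0.01  0.32  2.15  0.03  0.32  1.52]
20 C2 [-0.01  0.4   2.02  0.02  0.38  1.53]
20 D [-0.    0.46  1.89  0.01  0.44  1.54]
25 A [-0.56  0.31  2.23  0.76  0.65 -0.42]
25 B [-0.32  0.38  2.1   0.75  0.59 -0.17]
25 C None
25 C2 [-0.01  0.39  2.09  0.04  0.23  1.51]
25 D [-0.01  0.45  1.97  0.03  0.29  1.53]
30 A [-0.64  0.34  2.27  0.91  0.68 -0.64]
30 B [-0.38  0.4   2.15  0.95  0.61 -0.42]
30 C None
30 C2 None
30 D None
55 A [-1.01  0.64  2.39  1.26  0.99 -1.44]
55 B [-0.7   0.64  2.33  1.52  0.96 -1.36]
55 C None
55 C2 [-0.02  0.65  2.48  3.11  0.94 -1.57]
55 D [-0.01  0.64  2.35  3.11  0.81 -1.57]
65 A [-1.11  0.82  2.38  1.26  1.12 -1.63]
65 B [-0.79  0.81  2.34  1.55  1.13 -1.58]
65 C None
65 C2 [-0.02  0.89  2.54  3.11  1.42 -1.58]
65 D [-0.02  0.83  2.42  3.11  1.24 -1.57]
75 A [-1.17  1.    2.34  1.22  1.24 -1.76]
75 B [-0.86  0.99  2.32  1.52  1.3  -1.75]
75 C None
75 C2 [-0.03  1.16  2.54  3.1   1.86 -1.59]
75 D [-0.02  1.05  2.43  3.11  1.64 -1.58]
```

```bash
cat >> h.py <<'E'
TH=np.radians(22); OFF=36.5; Z=12.
def ori2(a): return ori(a,-1,TH)
def pushto(p,**k): return robot.move_linear([*p,Z],**k)
E
python3 - <<'E'
from h import *
M=np.array([508,59.]); T=S(-90,0); v=T-M; psi=np.arctan2(v[1],v[0]); u=v/np.linalg.norm(v)
o=ori2(psi)
robot.move_gripper(24/93)
print('w',robot.current_gripper_width()*93)
robot.move_ptp([*(M-u*95),200],o)
robot.move_linear([*(M-u*95),Z],speed=120)
print(robot.current_contact_force(), robot.current_t())
print(pushto(M-u*(OFF+8),speed=60,f_stop=8))
d=cam('side');cv2.imwrite('pics/a.png',d['img'])
print(robot.current_tcp_pos(),robot.current_t())
E
```

```text
w 23.901548266676677
[-0.48020566 -0.45754305  0.35838261] 5.0667
False
[475.37520847  28.41148036  11.9325348 ] 6.1083
```

View pics/a.png

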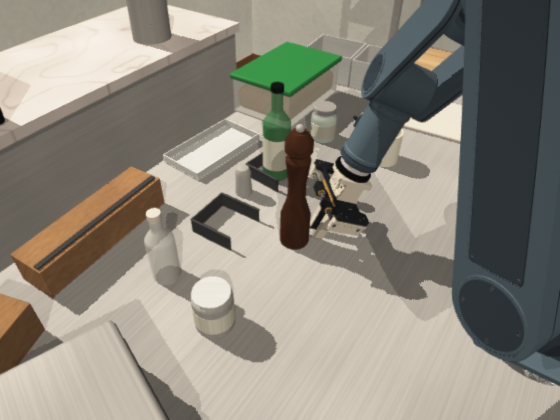

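The fingers stand just behind the mill, which is still upright at (295,240), and the gripper body is clear of it. Push 1 next.

```bash
python3 - <<'E'
from h import *
M=np.array([508,59.]); T=S(-90,0); v=T-M; psi=np.arctan2(v[1],v[0]); u=v/np.linalg.norm(v)
print(pushto(T-u*OFF,speed=30,f_stop=10),robot.current_contact_force(),robot.current_tcp_pos())
pushto(T-u*(OFF+75),speed=100)
robot.move_linear([*(T-u*(OFF+75)),60],speed=100)
t=cam('top');s=cam('side');cv2.imwrite('pics/b.png',np.hstack([t['img'][130:300,180:340],s['img'][90:260,180:340]]))
print(robot.current_t())
for x in(-150,-140,-30): print(robot.inverse_kinematics([*S(x,0),Z],ori2(YAW)))
E
python3 -c "
import cv2;a=cv2.imread('pics/b.png');cv2.imwrite('pics/b2.png',cv2.resize(a,None,fx=2.5,fy=2.5,interpolation=2))"
```

```text
False [-1.20317234 -1.21900484  0.05764537] [535.30486876  84.68080615  12.00983986]
10.625
[-0.01050703  0.30502419  2.20500167  0.03742523  0.24786522  1.5117907 ]
[-0.00985075  0.31743964  2.18266283  0.03505229  0.25776796  1.51478659]
[-0.00442729  0.45320234  1.92769995  0.0187591   0.3768371   1.53626746]
```

View pics/b2.png

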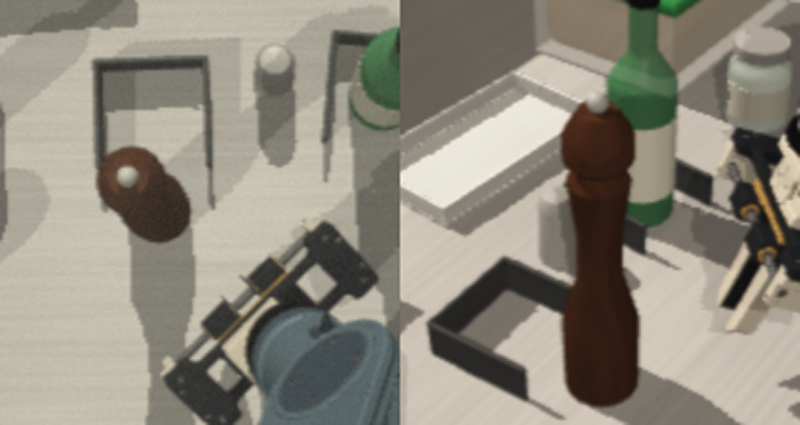

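The mill is upright in front of the stall, its ball at full-image top (230.8,200.8) and side (259.2,130.8). The gripper has backed off clear of it.

Run:
```python
from h import *
t=cam('top');s=cam('side')
A=[];b=[]
for d,p in((t,(230.8,200.8)),(s,(259.2,130.8))):
    r=ray(d,*p);r/=np.linalg.norm(r);Q=np.eye(3)-np.outer(r,r);A.append(Q);b.append(Q@np.array(d['eye']))
B=np.linalg.lstsq(np.vstack(A),np.hstack(b),rcond=None)[0]
c,q=np.cos(YAW),np.sin(YAW); e=B[:2]-C; mx,my=c*e[0]+q*e[1],-q*e[0]+c*e[1]
print(B,'stall frame',mx,my)
p=robot.current_tcp_pos(); o=ori2(YAW)
print(robot.inverse_kinematics([p[0],p[1],60],o),robot.inverse_kinematics([*S(-147,my),60],o))
```

```text
[562.09852399 108.4617973  282.56637557] stall frame -89.82820928115967 -1.2807743646668355
[-0.23562667  0.14375419  2.23889269  0.24215214  0.39621803  1.11463875] [-0.01380264  0.20505917  2.15514953  0.0268929   0.39767487  1.52022205]
```

Run:
```python
from h import *
o=ori2(YAW); y=-1.0; p=robot.current_tcp_pos()
robot.move_ptp([p[0],p[1],60],o)
robot.move_linear([*S(-147,y),60],speed=80)
robot.move_linear([*S(-147,y),Z],speed=60)
print(pushto(S(-132,y),speed=40,f_stop=8),robot.current_contact_force())
print(pushto(S(-33,0),speed=33,f_stop=10),robot.current_contact_force(),robot.current_tcp_pos(),robot.current_t())
pushto(S(-125,0),speed=80)
robot.move_linear([*S(-125,0),150],speed=100)
t=cam('top');s=cam('side')
a=np.hstack([t['img'][100:270,180:340],s['img'][70:240,160:320]])
cv2.imwrite('pics/c.png',cv2.resize(a,None,fx=2.5,fy=2.5,interpolation=2)); print(robot.current_t())
P=S(3,0);print(proj(t,[*P,284]),proj(s,[*P,284]))
```

```text
False [ 0.0863057  -0.04790868  0.28162114]
False [-1.49630397  0.02716874 -1.18199477] [618.86233421 110.53122882  12.0145899 ] 17.5583
20.4917
[229.17254457 151.67732661] [217.18497084 115.41682902]
```

View pics/c.png

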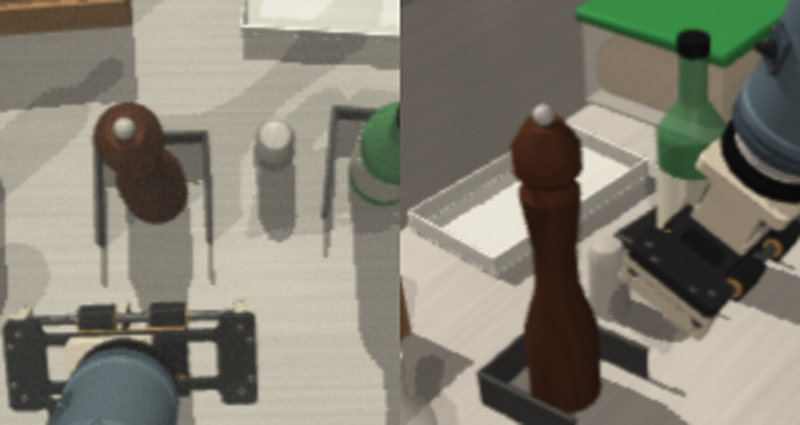

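The mill stands upright inside the stall, its ball at top (229.2,151.2) against a predicted (229.2,151.7) for stall x≈+3. Salt and oil haven't moved and the gripper is clear.

```bash
python3 -c "
from bench import robot
print(robot.hand_in())"
```

```text
the job is handed in; nothing more can be done
None
```

The job is handed in: the pepper mill stands upright in the empty stall, its centre at about x = +3 mm so its whole foot is between the walls, with nothing else touched, after about 20.5 s of robot time.

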